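Walk a mould block square to the engraver's fence

TASK

The heavy aluminium mould block lies crooked on the dark engraving bed. Without picking it up, walk it round by pushing its corners with the fingertips until a long side is square to the red fence while the block is still clear of it, then push it home so that this long side (either one) lies flat against the fence, wholly within the fence's length. Never let the block touch the fence while it is still crooked, do not lift or tip it, leave the other things where they are, and finish with the hand clear.

Things in the scene. Friction and masses are not known exactly. Their poses are not given: they have to be found in the camera images.
- block: the mould block, solid aluminium, 90 mm along its x, 116 mm along its y (the long sides are the faces across its x), 34 mm tall, about 0.75 to 1.0 kg; two round dark pockets on top, lined up along its y. It slides on the bed with a friction of roughly 3.5 to 7 N. Both long sides are alike. Origin at the centre of its underside; z up
- fence: the red fence, a fixed straight bar 220 mm long (along its y), 16 mm thick, 22 mm tall, standing on the bed. Origin on its working face (the one towards the block), half-way along, at the level of the bed's top; its x points horizontally out of the bed area into the fence, so the block lies on its negative x side and is pushed towards +x; z up
- bed: the dark steel engraving bed with thin grey grid lines, fixed plate 340 mm (its x) by 380 mm (its y), 8 mm thick, lying on the bench. Origin at the centre of its underside; its x is parallel to the fence's x, and the fence's working face is at x = +125 mm on it
- gauge: brass focus gauge, 52 mm tall, 22 mm foot, standing upright on the bed's edge; bystander. Origin at the centre of its underside
- lens_can: small blue round lens can, 32 mm across, 22 mm tall, on the bed's edge; bystander. Origin at the centre of its underside
- tape: yellow roll of tape lying flat, 90 mm across, 24 mm tall; bystander. Origin at the centre of its underside
- mouse: black computer mouse, 105 x 60 x 30 mm; bystander. Origin at the centre of its underside
- jar: amber glass jar, 60 mm across, 75 mm tall; bystander. Origin at the centre of its underside
- driver: screwdriver lying on the bench; bystander. Origin on its underside
There are look-alikes about, which are no part of the job. There is more than one size of the block; the one meant has the size given above.

How it is judged:
By the outcome, as a careful person would: the job done as asked, in the order asked, and still so for the second after the job is handed in, with the robot touching nothing.
It also fails if it takes over 72 s, if anything falls off the work surface, if the arm or the gripper's body presses on something with over 40 N, if the wrist force passes 120 N, or if a joint passes its speed limit or range.

ROBOT

A 6-joint arm with a two-finger parallel gripper is mounted at the origin on the work surface. World frame = base frame: x ahead of the robot, y to its left, z up, the work surface at z = 0. Lengths are in m, angles in degrees, forces in N, time in s.
With the tool pointing down it reaches from about 0.375 to 0.9 m from the base axis. Payload 3.1 kg.
Tool frame: the origin (TCP) lies on the centre line of the jaws, within the pads' length; the fingertips stand finger_overhang ahead of it and the grasp point (between the pads) lies 5 mm behind it (finger_overhang is the distance from the TCP to the fingertips, in m); z points along the fingers, y is the line along which they close (so a half turn about z gives the same grasp; the last joint's range is limited). The gripper opens to 87 mm and grips with 3 to 60 N. Pads are 19 mm wide; open, the fingers measure 117 mm over their backs; the gripper's body (75 mm by 190 mm) begins 51 mm behind the grasp point.
Start: joints at [-79.67, 30.224, 82.088, -0, 67.689, -10.227], TCP at [0.219, -0.585, 0.237] pointing down, gripper open.
Joint ranges: [-176.69, 176.69], [-43.24, 126.21], [12.49, 139.97], [-82, 262], [0, 151.66], [-163.58, 163.58]. Speed limits (degrees/s): [159.86, 159.86, 180, 180, 180, 180].

INTERFACE

Orientations are given as a 3x3 rotation matrix whose columns are the frame's x, y, z axes.
In Python, from rig import read_state, capture, calibration, hand_in, finger_overhang gives the robot as it stands.
- The arm moves only by the tool send_rows, never from a script. Its argument "plan" is a list of rows, each a list of 5 numbers: the closure in counts, from 0 (fully open) to 255 (shut), then the shift along the tool's x, y, z in m, then the turn about the tool's z in rad. A call has 1 to 20 rows; each row shifts and turns the commanded pose from where the row before left it, along the tool's axes as they then stand; what a row does not reach is not made up. A row lasts 1/12 s, in which the tool goes at most 41.7 mm and 7.16 degrees, less where a joint would pass 70% of its speed; a pose out of reach is approached as far as the arm can. A call is refused whole if a number of a shift passes 0.0417 or a number of a turn 0.125, either way. A call with a gripper value outside its range is refused whole. The fingers move at their own pace and stop on an object; the grip force is fixed at half the most. Time passes only in rows, so rows that do not move let the fingers close. It gives the time, the measured TCP pose, the force, the opening and the grip force at its end, in the units of the state.
- read_state(): the state, without advancing time (a new reading comes with each control period).
- capture(name): name is "scene" or "side" or "wrist"; returns (picture, depth): 400x640x3 uint8, blue, green, red; 400x640 float32, m along the optical axis (not along the pixel's ray), 0 where there is no reading.
- calibration(name): a dict with "fx", "fy", "cx", "cy" (pixels), "xyz" and "rotation" of the camera in the world. Camera axes: x right, y down, z forward; pixel columns grow to the right and rows downward; lengths in m; the calibration is good to about 2 mm. A picture is of the moment at which its call begins: read the wrist's pose just before it. calibration takes no time and is no camera call; for the wrist camera it gives the pose at the moment of the call.
- hand_in(): hands the job in; it is judged then, once.
The state is a dict: "time_s": time; "joint_positions": joint angles; "qvel": joint speeds; "tau": joint torques, N m; "position": TCP position; "tcp_rot": TCP orientation; "force": force on the tool from outside, world axes, zero at the start; "moment": the same for the moment, N m; "opening": opening from 0.0 (shut) to 1.0 (fully open); "grasp_force": force on a finger pad.
Only numpy, scipy, OpenCV 4.12 (cv2) and the standard library are available. Lean on these libraries where they do the work, as an engineer would, in place of code of your own. Each camera call takes 0.05 s, during which the arm holds its last target. There are 200 camera calls.

## Working session

There is one attempt and no reset: what is moved stays moved. The work goes in short steps, Python scripts to look and compute and a tool call to move; the robot and the scene stay as the last step left them, time stands still between calls to the robot, and variables do not carry over. Pictures are saved under pics/ and viewed, at most 13 in all, crops included, and the job is handed in when it is done.

Besides the shell and the picture viewer there is one more tool, called after ">>>" by a JSON object that holds its "method" and its "body", one argument or row to a line. send_rows: Moves the arm, as the interface text tells. Its arguments: {"type":"object","properties":{"plan":{"type":"array","items":{"type":"array","items":{"type":"number"}}}},"required":["plan"]}

```bash
mkdir -p pics; python3 - <<'E'
from rig import *
import cv2
s=read_state();print(s['position'],s['tcp_rot'],s['opening'],finger_overhang)
p=[]
for n in("scene","side"):
    im,d=capture(n);cv2.imwrite(f"pics/{n}0.png",im);import numpy as np;np.save(f"{n}_d.npy",d);c=calibration(n);print(n,c)
E
```

```text
[ 0.21936431 -0.58451882  0.23559012] [[ 9.36330865e-01  3.51118755e-01 -3.63094531e-04]
 [ 3.51118738e-01 -9.36328705e-01  2.04665229e-03]
 [ 3.78642172e-04 -2.04383300e-03 -9.99997840e-01]] 0.9999885596009053 0.014
scene {'fx': 468.7197500759117, 'fy': 468.7197500759117, 'cx': 318.76758833277444, 'cy': 203.0607940365413, 'xyz': array([ 1.28807743, -0.41248367,  0.85585301]), 'rotation': array([[ 0.44882752,  0.62526285, -0.63843577],
       [ 0.89338872, -0.33016014,  0.30471441],
       [-0.02025944, -0.70713553, -0.70678773]])}
side {'fx': 518.5405839636427, 'fy': 518.5405839636427, 'cx': 323.7719500332888, 'cy': 203.95804387944833, 'xyz': array([ 0.39581712, -0.88639645,  1.07938766]), 'rotation': array([[ 0.98714032, -0.12850223,  0.09508501],
       [-0.15959358, -0.75814385,  0.63225612],
       [-0.00915821, -0.63930046, -0.76890249]])}
```

View pics/scene0.png

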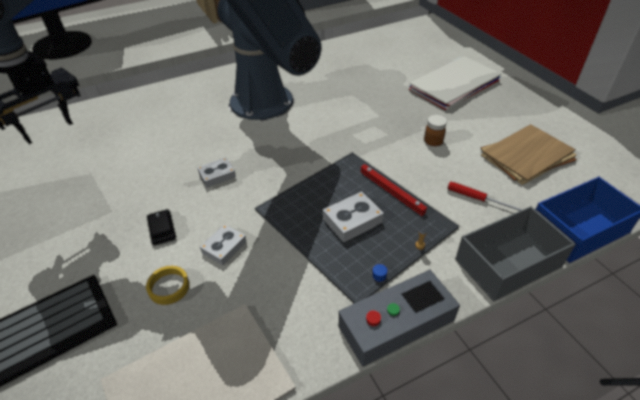

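View pics/side0.png

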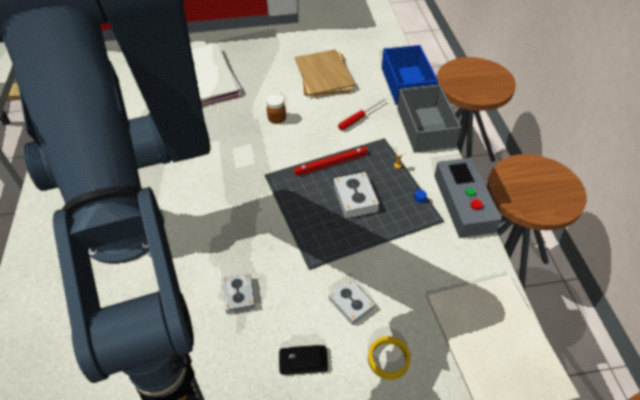

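Three two-pocket blocks are visible: scene (353,216), (216,172) and (224,244). Only the first lies on the bed and it is the largest, so I'll check its size with a measurement and a crop.

```bash
cat > h.py <<'E'
from rig import *
import cv2, numpy as np
def cast(c,uv,z):
    uv=np.asarray(uv,float).reshape(-1,2)
    r=np.c_[(uv[:,0]-c['cx'])/c['fx'],(uv[:,1]-c['cy'])/c['fy'],np.ones(len(uv))]@c['rotation'].T
    return c['xyz']+r*((z-c['xyz'][2])/r[:,2])[:,None]
def cloud(c,d):
    v,u=np.mgrid[:d.shape[0],:d.shape[1]]
    P=np.stack([(u-c['cx'])/c['fx']*d,(v-c['cy'])/c['fy']*d,d],-1)@c['rotation'].T+c['xyz']
    P[d<=0]=np.nan
    return P
def rect(pts):
    (c,s,a)=cv2.minAreaRect((np.asarray(pts)[:,:2]*1000).astype(np.float32))
    if s[0]<s[1]: a+=90   # a: direction of long side
    return np.round(c,1),np.round(sorted(s),1),round((a+90)%180-90,2)
def big(m,near=None):
    cs,_=cv2.findContours(m.astype(np.uint8),cv2.RETR_EXTERNAL,cv2.CHAIN_APPROX_NONE)
    return max(cs,key=cv2.contourArea)[:,0]
def block_top(im,d,c,lo=(0,0)):
    # bright grey top pixels at top height
    P=cloud(c,d); hsv=cv2.cvtColor(im,cv2.COLOR_BGR2HSV)
    return P,hsv
E
python3 - <<'E'
from h import *
for n in("scene","side"):
    im=cv2.imread(f"pics/{n}0.png");d=np.load(f"{n}_d.npy");c=calibration(n)
    P=cloud(c,d);hsv=cv2.cvtColor(im,cv2.COLOR_BGR2HSV)
    red=((hsv[...,0]<8)|(hsv[...,0]>172))&(hsv[...,1]>140)&(hsv[...,2]>60)
    bx=(300,120,480,260) if n=="scene" else (270,130,430,240)
    w=np.zeros(red.shape,bool);w[bx[1]:bx[3],bx[0]:bx[2]]=1
    if n=="scene": w[:,435:]=0
    else: w[:135]=0
    f=big(red&w);print(n,'fence z0.03',rect(cast(c,f,.03)))
    q=P[red&w];print(' fence z',np.nanpercentile(q[:,2],[10,50,90]), rect(q[(q[:,2]>.024)]))
    b=w&(P[...,2]>.034)&(P[...,2]<.055)&~red
    b=cv2.morphologyEx(b.astype(np.uint8),cv2.MORPH_OPEN,np.ones((3,3)))
    k=big(b);print(' block cloud',rect(cast(c,k,.042)),np.nanmedian(P[b>0][:,2]))
    bl=w&(hsv[...,2]>100)&(hsv[...,1]<60); 
    k=big(bl);print(' block bright',rect(cast(c,k,.042)))
    g=P[d>0]
    for nm,lo,hi,hmin in(("blue",100,125,.012),("brass",12,30,.02)):
        m=w|True;m=(hsv[...,0]>lo)&(hsv[...,0]<hi)&(hsv[...,1]>120)&(P[...,2]>hmin)&(P[...,2]<.07)&(P[...,0]>.3)&(P[...,0]<.95)&(abs(P[...,1]+.1)<.35)
        qq=P[m];print(nm,len(qq),np.median(qq,axis=0),qq.min(0),qq.max(0))
    cr=cv2.resize(im[bx[1]-10:bx[3]+30,bx[0]-20:bx[2]],None,fx=4,fy=4) if n=="side" else None
    if cr is not None:cv2.imwrite("pics/crop.png",cr);print(cr.shape)
E
```

```text
scene fence z0.03 (array([580.2, 132.3]), array([ 32. , 226.6]), 13.43)
 fence z [0.01380264 0.02729143 0.03102753] (array([574.6, 137.3]), array([ 20.3, 221.7]), 13.39)
 block cloud (array([619.4,  -5.1]), array([ 96. , 118.7]), -84.76) 0.04179273196898525
 block bright (array([467.8, 134.8]), array([365.2, 397.5]), 61.66)
blue 191 [ 0.79165747 -0.03453826  0.02893053] [ 0.77224724 -0.04847999  0.01259238] [ 0.80469841 -0.01772512  0.03396215]
brass 218 [ 0.61505265 -0.42171845  0.02376208] [ 0.55494262 -0.449398    0.02004054] [0.76697051 0.09775203 0.05949678]
side fence z0.03 (array([571.7, 130.6]), array([ 35.9, 224.9]), 13.63)
 fence z [0.01315766 0.02797197 0.0342757 ] (array([571.3, 137.8]), array([ 22.8, 220. ]), 13.09)
 block cloud (array([613.3,  -4. ]), array([ 91.8, 124.4]), -84.55) 0.04436118679615775
 block bright (array([611.3, 117.6]), array([239. , 461.3]), -16.57)
blue 133 [ 0.78213598 -0.03744774  0.03068638] [ 0.76881938 -0.05046492  0.01203153] [ 0.79796392 -0.01170877  0.04058491]
brass 249 [ 0.61422512 -0.42259313  0.02543279] [ 0.55470017 -0.44968804  0.02011275] [0.76290409 0.10065827 0.0586855 ]
(600, 720, 3)
```

View pics/crop.png

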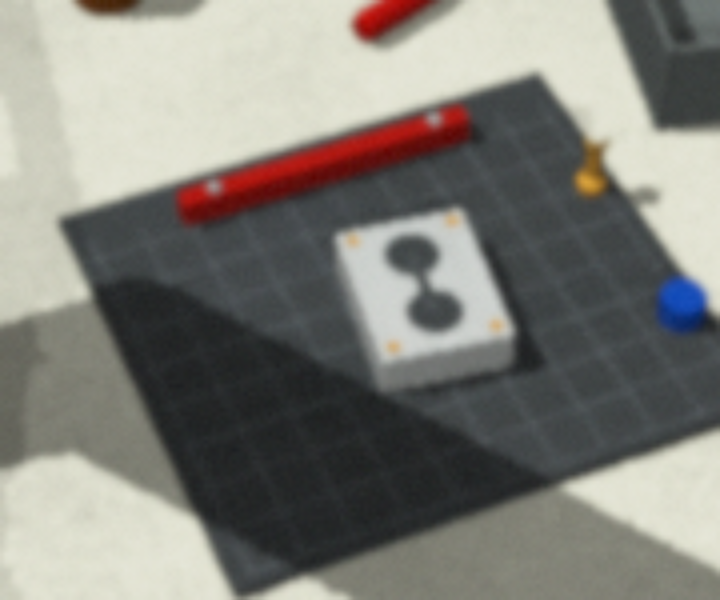

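The crop shows the big block on the bed at crop (425,295), long axis roughly perpendicular to the fence at crop (325,165). It measures about 92–96 × 119–124 mm, so it is the right one. It needs about 82° clockwise: two opposed corner pushes, then a square two-finger push home.

>>> {"method": "send_rows", "body": {
  "plan": [
    [255,0.0258,-0.0234,0,0],
    [255,0.0258,-0.0234,0,0],
    [255,0.0258,-0.0234,0,0],
    [255,0.0258,-0.0234,0,0],
    [255,0.0258,-0.0234,0,0],
    [255,0.0258,-0.0234,0,0],
    [255,0.0258,-0.0234,0,0],
    [255,0.0258,-0.0234,0,0],
    [255,0.0258,-0.0234,0,0],
    [255,0.0258,-0.0234,0,0],
    [255,0.0258,-0.0234,0,0],
    [255,0.0258,-0.0234,0,0],
    [255,0.0258,-0.0234,0,0],
    [255,0.0258,-0.0234,0,0],
    [255,0.0258,-0.0234,0,0],
    [255,0.0258,-0.0234,0,0],
    [255,0.0258,-0.0234,0,0],
    [255,0.0258,-0.0234,0,0],
    [255,0.0258,-0.0234,0,0],
    [255,0.0258,-0.0234,0,0]
  ]
}}

```text
time_s: 1.77
position: [0.5385, 0.036, 0.2362]
tcp_rot: [[0.936, 0.351, -0.001], [0.351, -0.936, 0.0], [-0.001, -0.0, -1.0]]
force: [0.5, -0.7, 0.3]
opening: 0.006
grasp_force: 0.0
```

>>> {"method": "send_rows", "body": {
  "plan": [
    [255,0,0,0,-0.11],
    [255,0,0,0,-0.11],
    [255,0,0,0,-0.11],
    [255,0,0,0,-0.11],
    [255,0,0,0,-0.11],
    [255,0,0,0,-0.11],
    [255,0,0,0,-0.11],
    [255,0,0,0,-0.11],
    [255,0,0,0,-0.11],
    [255,0,0,0,-0.11],
    [255,0,0,0,-0.11],
    [255,0,0,0,-0.11]
  ]
}}

```text
time_s: 2.77
position: [0.5379, 0.0343, 0.2361]
tcp_rot: [[-0.113, 0.994, -0.001], [0.994, 0.113, 0.0], [0.0, -0.001, -1.0]]
force: [0.1, 0.6, 1.1]
opening: 0.002
grasp_force: 0.0
```

```bash
cat >> h.py <<'E'
PH=103.4; O=np.array([.575,.1295])
def setf(o,ph):
    global O,PH; O,PH=np.array(o),ph
def ex(): 
    a=np.radians(PH);return np.array([[np.cos(a),np.sin(a)],[-np.sin(a),np.cos(a)]])
def toF(p): return (np.asarray(p)[:2]-O)@ex().T*1000
def pose():
    s=read_state();R=s['tcp_rot'];return s['position'],np.degrees(np.arctan2(R[1,0],R[0,0])),R,s
def go(Fxy,z,yawF=None):
    """print tool-axis delta (mm) to F target (mm), and turn needed (rad, about tool z) to yawF (deg rel. to fence x)"""
    p,y,R,s=pose();w=O+np.asarray(Fxy)/1000@ex();t=np.r_[w,z]-p
    print('F',toF(p).round(1),'z',p[2].round(4),'yawF',round(y-PH,2),'force',s['force'].round(1),'t',s['time_s'])
    print('delta tool mm',(R.T@t*1000).round(1), 'turn',None if yawF is None else round(np.radians(-(yawF-(y-PH))),3))
E
python3 - <<'E'
from h import *
go((-83.4,58.9),.10,-8.1)
im,d=capture("wrist");cv2.imwrite("pics/w1.png",im);print(read_state()['joint_positions'],calibration("wrist")['xyz'])
E
```

```text
F [-84.   58.1] z 0.2361 yawF -6.9 force [0.1 0.6 1.1] t 2.7667
delta tool mm [  0.5  -0.7 136.1] turn 0.021
[-8.23853192e+00  2.36629244e+01  9.44448194e+01 -8.11949078e-03
  6.19616517e+01 -1.49374493e+01] [0.52900691 0.10379277 0.38372386]
```

View pics/w1.png

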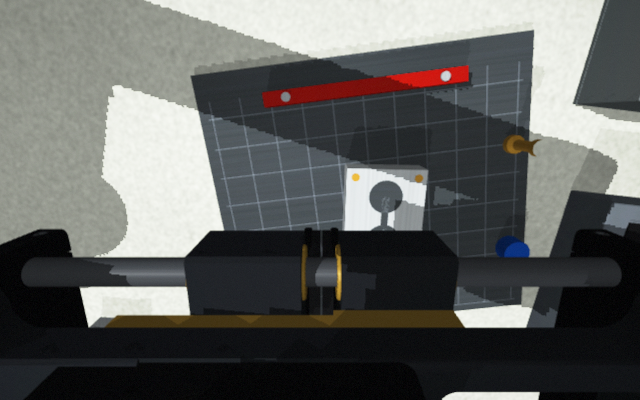

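Wrist view: the fence runs (262,100)–(470,75) and the block's fence-side end spans (343,167)–(428,170). I'll refine both from here while descending.

```bash
cat >> h.py <<'E'
def fence(im,c):
    hsv=cv2.cvtColor(im,cv2.COLOR_BGR2HSV)
    m=((hsv[...,0]<8)|(hsv[...,0]>172))&(hsv[...,1]>150)&(hsv[...,2]>60)
    P=cast(c,np.argwhere(np.ones(m.shape))[:,::-1],.03).reshape(*m.shape,3)
    m&=(np.abs(P[...,0]-.575)<.13)&(np.abs(P[...,1]-.13)<.08)
    return rect(cast(c,big(m),.03))
E
python3 - <<'E'
from h import *
im,d=capture("wrist");c=calibration("wrist");print('fence',fence(im,c))
g=cv2.cvtColor(im,cv2.COLOR_BGR2GRAY);hsv=cv2.cvtColor(im,cv2.COLOR_BGR2HSV)
P=cloud(c,d);m=(P[...,2]>.036)&(P[...,2]<.05);m[:150]=0;m[228:]=0;m[:,:325]=0;m[:,450:]=0
for nm,mm in(('depth',m),):
    mm=cv2.morphologyEx(mm.astype(np.uint8),cv2.MORPH_OPEN,np.ones((5,5)))
    k=big(mm);x,y,w,h=cv2.boundingRect(k);print(x,y,w,h)
    L=[];Rr=[]
    for r in range(y+6,y+h-4):
        cc=np.flatnonzero(mm[r]);L.append((cc[0]-.5,r));Rr.append((cc[-1]+.5,r))
    T=[(q,np.flatnonzero(mm[:,q])[0]-.5) for q in range(x+10,x+w-10)]
    for n,e in(('L',L),('R',Rr),('T',T)):
        q=np.array([toF(v) for v in cast(c,e,.042)],np.float32);vx,vy,x0,y0=cv2.fitLine(q,cv2.DIST_HUBER,0,.01,.01).ravel()
        print(n,'dirF',np.degrees(np.arctan2(vy,vx)).round(2),'pt',x0.round(1),y0.round(1))
E
```

```text
fence (array([572.7, 137.4]), array([ 16.6, 218.7]), 12.97)
344 167 84 61
L dirF -8.66 pt -107.7 35.0
R dirF -8.77 pt -119.1 -54.2
T dirF 80.77 pt -78.6 -11.4
```

>>> {"method": "send_rows", "body": {
  "plan": [
    [255,0,0,0.035,0.015],
    [255,0,0,0.035,0.016],
    [255,0,0,0.035,0],
    [255,0,0,0.035,0],
    [255,0,0,0.035,0],
    [255,0,0,0.033,0],
    [255,0,0,0,0],
    [255,0,0.004,0,0],
    [255,0,0.004,0,0],
    [255,0,0.003,0,0]
  ]
}}

```text
time_s: 3.7
position: [0.5503, 0.035, 0.029]
tcp_rot: [[-0.076, 0.997, 0.001], [0.997, 0.076, -0.0], [-0.0, 0.001, -1.0]]
force: [-0.3, 0.6, 0.1]
opening: 0.004
grasp_force: 0.0
```

>>> {"method": "send_rows", "body": {
  "plan": [
    [255,0,0.004,0,0.05],
    [255,0,0.004,0,0.05],
    [255,0,0.004,0,0.05],
    [255,0,0.004,0,0.05],
    [255,0,0.004,0,0.05],
    [255,0,0.004,0,0.05],
    [255,0,0.004,0,0.05],
    [255,0,0.004,0,0.05]
  ]
}}

```text
time_s: 4.37
position: [0.5787, 0.0333, 0.0292]
tcp_rot: [[0.32, 0.947, -0.005], [0.947, -0.32, 0.002], [0.0, -0.005, -1.0]]
force: [-3.4, 3.3, 1.9]
opening: 0.004
grasp_force: 2.0
```

```bash
cat >> h.py <<'E'
setf((.5745,.1296),103.0)
def block(n,dump=None):
    im,d=capture(n);c=calibration(n);P=cloud(c,d);hsv=cv2.cvtColor(im,cv2.COLOR_BGR2HSV)
    F=(P[...,:2]-O)@ex().T*1000
    m=(P[...,2]>.034)&(P[...,2]<.052)&(F[...,0]<3)&(F[...,0]>-230)&(abs(F[...,1])<125)&~((hsv[...,1]>150)&((hsv[...,0]<8)|(hsv[...,0]>172)))
    m=cv2.morphologyEx(m.astype(np.uint8),cv2.MORPH_OPEN,np.ones((3,3)))
    k=big(m);w=cast(c,k,.042);q=np.array([toF(v) for v in w])
    r=rect(q/1000);print(n,'block F centre',r[0],'size',r[1],'long axis dirF',r[2],'Xmax',q[:,0].max().round(1))
    if dump:cv2.imwrite(dump,im)
    return q
E
python3 - <<'E'
from h import *
go((0,0),.028,0)
block("scene","pics/s2.png");block("side","pics/d2.png");
E
```

```text
F [-94.8  17.5] z 0.0292 yawF -31.69 force [-3.4  3.3  1.9] t 4.3667
delta tool mm [ 89.9 -34.9   1.4] turn -0.553
scene block F centre [-157.5  -27.8] size [ 95.2 118.3] long axis dirF -17.24 Xmax -99.4
side block F centre [-158.9  -22.5] size [ 91.1 117.4] long axis dirF -18.08 Xmax -96.5
```

View pics/s2.png

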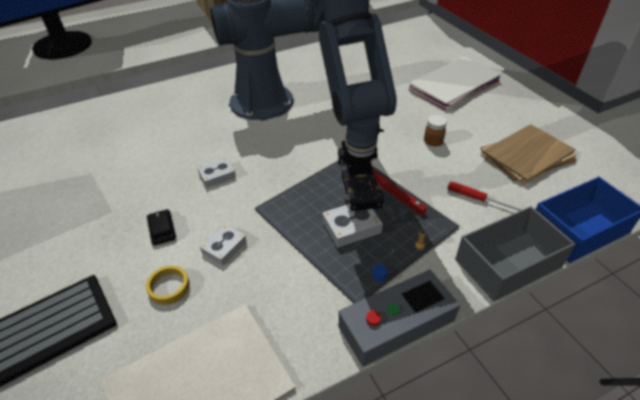

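The finger slid off-arc: I had put the pivot off the block's centreline. Only about 9° gained. I'll lift, go to the opposite corner and look from there with the wrist camera.

>>> {"method": "send_rows", "body": {
  "plan": [
    [255,0,-0.008,0,0],
    [255,0,-0.002,-0.035,0],
    [255,0,0,-0.041,0],
    [255,0,0,-0.041,-0.123],
    [255,0,0,-0.041,-0.123],
    [255,-0.019,0.029,-0.03,0],
    [255,-0.019,0.029,0,0],
    [255,-0.019,0.029,0,0],
    [255,-0.019,0.029,0,0],
    [255,-0.019,0.031,0,0],
    [255,0,0,0,0],
    [255,0,0,0,0]
  ]
}}

```text
time_s: 5.47
position: [0.7091, -0.0708, 0.2135]
tcp_rot: [[0.079, 0.997, 0.001], [0.997, -0.079, -0.001], [-0.001, 0.001, -1.0]]
force: [-0.6, -0.2, -0.2]
opening: 0.003
grasp_force: 0.0
```

```bash
python3 - <<'E'
from h import *
go((-226,-87),.028,-17.6)
q=block("wrist","pics/w2.png");block("side");block("scene")
E
```

```text
F [-225.5  -86. ] z 0.2135 yawF -17.51 force [-0.6 -0.2 -0.2] t 5.4667
delta tool mm [-1.000e-01  8.000e-01  1.855e+02] turn 0.002
wrist block F centre [-152.9  -23.6] size [ 90.  114.7] long axis dirF -17.75 Xmax -85.1
side block F centre [-155.9  -23.5] size [ 91.  123.7] long axis dirF -17.58 Xmax -84.8
scene block F centre [-158.9  -28.9] size [ 96.2 118.3] long axis dirF -17.56 Xmax -91.3
```

View pics/w2.png

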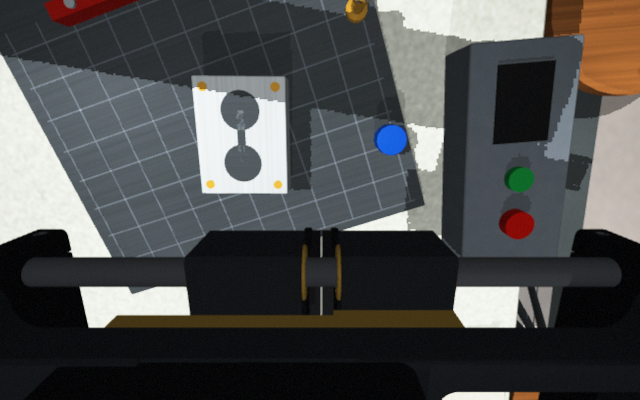

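>>> {"method": "send_rows", "body": {
  "plan": [
    [255,0.003,0,0.037,0],
    [255,0,0,0.037,0],
    [255,0,0,0.037,0],
    [255,0,0,0.037,0],
    [255,0,0,0.037,0],
    [255,0,0,0,0],
    [255,0,-0.006,0,0],
    [255,0,-0.006,0,0],
    [255,0,-0.005,0,0],
    [255,0,-0.004,0,0]
  ]
}}

```text
time_s: 6.45
position: [0.6864, -0.0639, 0.0301]
tcp_rot: [[0.076, 0.997, 0.0], [0.997, -0.076, -0.0], [-0.0, 0.0, -1.0]]
force: [-0.0, -0.1, 0.6]
opening: 0.004
grasp_force: 0.0
```

>>> {"method": "send_rows", "body": {
  "plan": [
    [255,-0.003,-0.004,0,0.05],
    [255,-0.003,-0.004,0,0.05],
    [255,-0.003,-0.004,0,0.05],
    [255,-0.003,-0.004,0,0.05],
    [255,-0.003,-0.004,0,0.05],
    [255,-0.003,-0.004,0,0.05],
    [255,-0.003,-0.004,0,0.05],
    [255,-0.003,-0.004,0,0.05],
    [255,-0.003,-0.004,0,0.05],
    [255,-0.003,-0.004,0,0.05],
    [255,-0.003,-0.004,0,0.05],
    [255,-0.003,-0.004,0,0.05],
    [255,-0.003,-0.004,0,0.05],
    [255,-0.003,-0.004,0,0.05]
  ]
}}

```text
time_s: 7.62
position: [0.6219, -0.0815, 0.0303]
tcp_rot: [[0.703, 0.711, 0.004], [0.711, -0.703, -0.002], [0.002, 0.004, -1.0]]
force: [1.8, -1.4, -1.1]
opening: 0.008
grasp_force: 1.0
```

```bash
python3 - <<'E'
from h import *
go((0,0),.028,0)
block("side");block("scene")
E
```

```text
F [-216.4    1.3] z 0.0303 yawF -57.66 force [ 1.8 -1.4 -1.1] t 7.6167
delta tool mm [ 116.8 -182.1    1.7] turn -1.006
side block F centre [-180.8   31.3] size [ 28.4 111.2] long axis dirF 30.97 Xmax -128.4
scene block F centre [-140.1  -24.3] size [81.5 97.1] long axis dirF 33.08 Xmax -83.2
```

The block tracked the tool (axis about -57°). Continuing the same push moves it mildly toward the fence with plenty of clearance.

>>> {"method": "send_rows", "body": {
  "plan": [
    [255,-0.003,-0.004,0,0.05],
    [255,-0.003,-0.004,0,0.05],
    [255,-0.003,-0.004,0,0.05],
    [255,-0.003,-0.004,0,0.05],
    [255,-0.003,-0.004,0,0.05],
    [255,-0.003,-0.004,0,0.05],
    [255,-0.003,-0.004,0,0.05],
    [255,-0.003,-0.004,0,0.05]
  ]
}}

```text
time_s: 8.38
position: [0.5845, -0.0696, 0.03]
tcp_rot: [[0.924, 0.383, 0.004], [0.383, -0.924, -0.002], [0.003, 0.003, -1.0]]
force: [1.6, -2.1, 0.6]
opening: 0.004
grasp_force: 1.4
```

```bash
python3 - <<'E'
from h import *
go((0,0),.028,0)
block("side","pics/d3.png");block("scene")
E
```

```text
F [-196.4   35.1] z 0.03 yawF -80.48 force [ 1.6 -2.1  0.6] t 8.3833
delta tool mm [  67.  -187.9    1.6] turn -1.405
side block F centre [-141.9  -46.2] size [27.7 67.1] long axis dirF 5.81 Xmax -108.0
scene block F centre [-142.8  -11.2] size [109.8 113.3] long axis dirF 12.79 Xmax -82.4
```

View pics/d3.png

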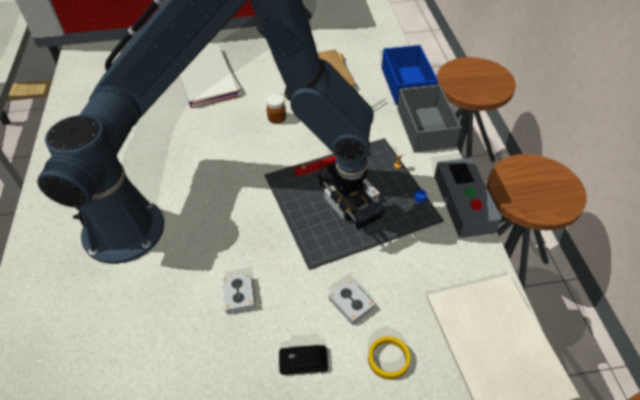

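>>> {"method": "send_rows", "body": {
  "plan": [
    [255,0,0.01,0,0],
    [255,0,0.005,-0.035,0],
    [255,0,0,-0.041,0],
    [255,0,0,-0.041,0],
    [255,0,0,-0.041,-0.117],
    [255,0,0,-0.025,-0.117],
    [255,0,0,0,-0.117],
    [255,0,0,0,-0.117],
    [255,0,0,0,-0.117],
    [255,0,0,0,-0.117],
    [255,0,0,0,-0.117],
    [255,0,0,0,-0.117],
    [255,0,0,0,-0.117],
    [255,0,0,0,-0.117],
    [255,0,0,0,-0.117],
    [255,0,0,0,-0.117],
    [255,-0.012,0.017,0,0],
    [255,-0.012,0.018,0,0],
    [255,0,0,0,0],
    [255,0,0,0,0]
  ]
}}

```text
time_s: 10.15
position: [0.6287, -0.0987, 0.2115]
tcp_rot: [[-0.226, 0.974, -0.001], [0.974, 0.226, 0.0], [0.001, -0.001, -1.0]]
force: [-1.0, 0.1, 0.0]
opening: 0.002
grasp_force: 0.0
```

```bash
python3 - <<'E'
from h import *
go((-230,0),.028,0)
q=block("wrist","pics/w3.png");im=cv2.imread("pics/w3.png");print(fence(im,calibration("wrist")))
E
```

```text
F [-234.7   -1.4] z 0.2115 yawF 0.05 force [-1.   0.1  0. ] t 10.15
delta tool mm [  4.6  -1.3 183.5] turn 0.001
wrist block F centre [-133.     3.5] size [ 89.3 115.2] long axis dirF -80.72 Xmax -80.7Traceback (most recent call last):
  File "<stdin>", line 3, in <module>
  File "h.py", line 41, in fence
    return rect(cast(c,big(m),.03))
                       ~~~^^^
  File "h.py", line 18, in big
    return max(cs,key=cv2.contourArea)[:,0]
           ~~~^^^^^^^^^^^^^^^^^^^^^^^^
ValueError: max() iterable argument is empty
```

View pics/w3.png

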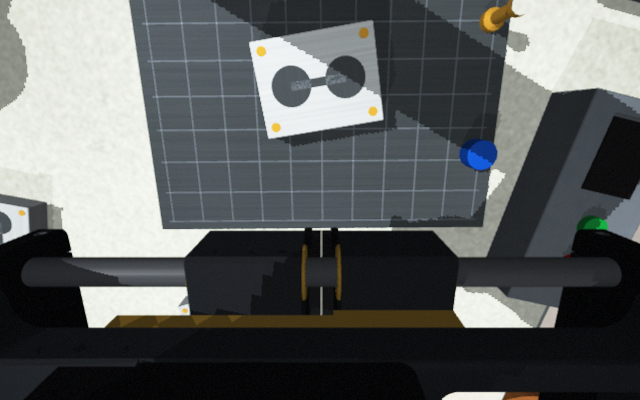

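Wrist view: block at (315,78) is 9° short of square with the fence, with its near-left corner rearmost. Next comes a two-finger push on the rear long face, with the tool held square, stopping well clear of the fence.

>>> {"method": "send_rows", "body": {
  "plan": [
    [60,0,-0.005,0.037,0],
    [60,0,0,0.037,0],
    [60,0,0,0.037,0],
    [60,0,0,0.037,0],
    [60,0,0,0.034,0],
    [60,0,0,0,0],
    [60,0,0,0,0],
    [60,0.008,0,0,0],
    [60,0.008,0,0,0],
    [60,0.008,0,0,0],
    [60,0.008,0,0,0]
  ]
}}

```text
time_s: 11.12
position: [0.6162, -0.0669, 0.0312]
tcp_rot: [[-0.226, 0.974, 0.001], [0.974, 0.226, -0.0], [-0.001, 0.001, -1.0]]
force: [0.1, -0.2, -1.0]
opening: 0.723
grasp_force: 0.0
```

>>> {"method": "send_rows", "body": {
  "plan": [
    [60,0.004,0,0,0],
    [60,0.004,0,0,0],
    [60,0.004,0,0,0],
    [60,0.004,0,0,0],
    [60,0.004,0,0,0],
    [60,0.004,0,0,0],
    [60,0.003,0,0,0],
    [60,0.003,0,0,0],
    [60,0,0,0,0]
  ]
}}

```text
time_s: 11.87
position: [0.6098, -0.0381, 0.0298]
tcp_rot: [[-0.224, 0.975, 0.001], [0.975, 0.224, 0.001], [0.0, 0.001, -1.0]]
force: [0.4, -2.1, 1.1]
opening: 0.765
grasp_force: 1.2
```

```bash
python3 - <<'E'
from h import *
go((-172,4),.028,0);print(read_state()['opening'])
im,d=capture("wrist");cv2.imwrite("pics/w4.png",im);c=calibration("wrist")
try:print('fence',fence(im,c))
except Exception as e:print('no fence')
block("side");block("scene")
E
```

```text
F [-171.3    3.3] z 0.0298 yawF -0.04 force [ 0.4 -2.1  1.1] t 11.8667
delta tool mm [-0.7 -0.7  1.8] turn -0.001
0.7645354596067858
no fence
side block F centre [-142.7  -10. ] size [ 9.5 45.5] long axis dirF -89.13 Xmax -138.1
scene block F centre [-115.1  -62.3] size [27.9 90. ] long axis dirF 12.52 Xmax -72.1
```

View pics/w4.png

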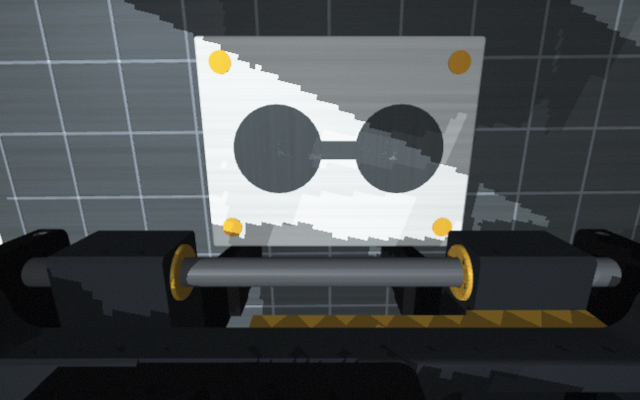

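The block sits flush on both fingers, front edge at row 38. I'll back off and rise so that the block and fence are in one wrist view and their relative angle can be checked.

>>> {"method": "send_rows", "body": {
  "plan": [
    [60,-0.01,0,0,0],
    [60,0,0,-0.035,0],
    [60,0,0,-0.035,0],
    [60,0,0,-0.035,0],
    [60,0.018,0,-0.035,0],
    [60,0.018,0,-0.035,0],
    [60,0.018,0,-0.035,0],
    [60,0.018,0,0,0],
    [60,0,0,0,0],
    [60,0,0,0,0]
  ]
}}

```text
time_s: 12.85
position: [0.5946, 0.0223, 0.2397]
tcp_rot: [[-0.227, 0.974, -0.001], [0.974, 0.227, 0.0], [0.001, -0.001, -1.0]]
force: [0.6, 0.0, -0.6]
opening: 0.767
grasp_force: 0.0
```

```bash
cat >> h.py <<'E'
def measure(dump):
    im,d=capture("wrist");cv2.imwrite(dump,im);c=calibration("wrist");P=cloud(c,d)
    print('fence',fence(im,c))
    hsv=cv2.cvtColor(im,cv2.COLOR_BGR2HSV);red=((hsv[...,0]<8)|(hsv[...,0]>172))&(hsv[...,1]>120)
    F=(P[...,:2]-O)@ex().T*1000
    b=(P[...,2]>.036)&(P[...,2]<.05)&~red&(F[...,0]<8)&(abs(F[...,1])<110)&(F[...,0]>-200)
    b=cv2.morphologyEx(b.astype(np.uint8),cv2.MORPH_OPEN,np.ones((5,5)))
    x,y,w,h=cv2.boundingRect(big(b));print(x,y,w,h)
    def line(n,e,z):
        q=((cast(c,e,z)[:,:2]-O)@ex().T*1000).astype(np.float32);vx,vy,x0,y0=cv2.fitLine(q,cv2.DIST_HUBER,0,.01,.01).ravel()
        a=np.degrees(np.arctan2(vy,vx));print(n,'dirF',round(float(a),2),'pt',x0.round(1),y0.round(1))
    line('block front',[(q,np.flatnonzero(b[:,q])[0]-.5) for q in range(x+10,x+w-10)],.042)
    line('block right',[(np.flatnonzero(b[r])[-1]+.5,r) for r in range(y+10,y+h-10)],.042)
    k=cv2.boundingRect(big(red&(abs(F[...,0])<30)));x,y,w,h=k
    rm=red.copy();rm[:y]=0;rm[y+h:]=0
    line('fence back',[(q,np.flatnonzero(rm[:,q])[0]-.5) for q in range(x+10,x+w-10)],.03)
    line('fence low',[(q,np.flatnonzero(rm[:,q])[-1]+.5) for q in range(x+10,x+w-10)],.03)
E
python3 - <<'E'
from h import *
go((-110,4),.2,0);measure("pics/w5.png")
E
```

```text
F [-109.1    4.6] z 0.2397 yawF 0.1 force [ 0.6  0.  -0.6] t 12.85
delta tool mm [-0.9  0.6 39.7] turn 0.002
fence (array([572.2, 136.2]), array([ 17.7, 218.8]), 13.49)
276 145 106 78
block front dirF -89.97 pt -70.7 7.3
block right dirF -0.29 pt -113.8 -60.2
fence back dirF -89.59 pt 16.0 1.0
fence low dirF -89.52 pt -2.2 24.1
```

View pics/w5.png

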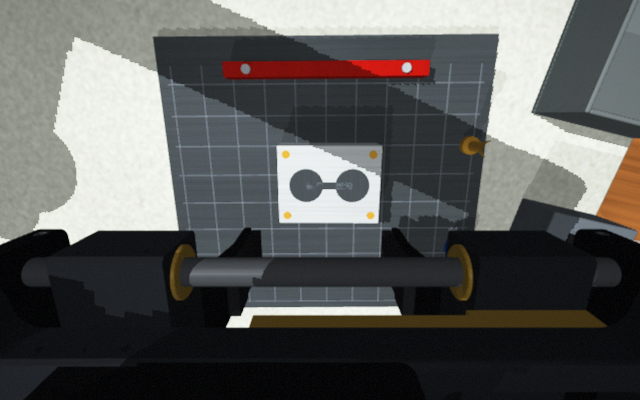

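Fence at rows 62–77, block front at row 146, gap about 70 mm. Block and fence differ by only about 0.4°. I'll trim the tool by that much and push home.

>>> {"method": "send_rows", "body": {
  "plan": [
    [60,-0.02,0,0,-0.006],
    [60,-0.02,0,0,0],
    [60,-0.02,0,0,0],
    [60,-0.02,0,0.035,0],
    [60,0,0,0.035,0],
    [60,0,0,0.035,0],
    [60,0,0,0.035,0],
    [60,0,0,0.035,0],
    [60,0,0,0.035,0],
    [60,0,0,0,0],
    [60,0.006,0,0,0],
    [60,0.006,0,0,0],
    [60,0.004,0,0,0],
    [60,0.004,0,0,0],
    [60,0.004,0,0,0],
    [60,0.004,0,0,0],
    [60,0.004,0,0,0],
    [60,0.004,0,0,0],
    [60,0.004,0,0,0],
    [60,0.004,0,0,0]
  ]
}}

```text
time_s: 14.57
position: [0.6039, -0.0132, 0.03]
tcp_rot: [[-0.231, 0.973, 0.001], [0.973, 0.231, -0.0], [-0.001, 0.001, -1.0]]
force: [-0.3, -3.4, -1.6]
opening: 0.766
grasp_force: 1.8
```

```bash
python3 - <<'E'
from h import *
go((-105,4),.03,.45)
E
```

```text
F [-145.8    3.5] z 0.03 yawF 0.36 force [-0.3 -3.4 -1.6] t 14.5667
delta tool mm [40.8 -0.3  0. ] turn -0.002
```

>>> {"method": "send_rows", "body": {
  "plan": [
    [60,0.004,0,0,0],
    [60,0.004,0,0,0],
    [60,0.004,0,0,0],
    [60,0.004,0,0,0],
    [60,0.004,0,0,0],
    [60,0.004,0,0,0],
    [60,0.004,0,0,0],
    [60,0.004,0,0,0],
    [60,0.004,0,0,0],
    [60,0.002,0,0,0],
    [60,0,0,0,0]
  ]
}}

```text
time_s: 15.48
position: [0.5949, 0.0243, 0.03]
tcp_rot: [[-0.231, 0.973, 0.0], [0.973, 0.231, 0.001], [0.001, 0.0, -1.0]]
force: [0.5, -2.4, 0.8]
opening: 0.762
grasp_force: 1.0
```

>>> {"method": "send_rows", "body": {
  "plan": [
    [60,0.001,0,0,0],
    [60,0.001,0,0,0],
    [60,0.001,0,0,0],
    [60,0.001,0,0,0],
    [60,0,0,0,0]
  ]
}}

```text
time_s: 15.9
position: [0.5942, 0.0272, 0.03]
tcp_rot: [[-0.231, 0.973, 0.0], [0.973, 0.231, -0.0], [-0.0, 0.0, -1.0]]
force: [1.6, -4.3, 1.7]
opening: 0.767
grasp_force: 2.3
```

```bash
python3 - <<'E'
from h import *
go((-100,4),.03,.45)
E
```

```text
F [-104.2    3.8] z 0.03 yawF 0.34 force [ 1.6 -4.3  1.7] t 15.9
delta tool mm [ 4.2 -0.1 -0. ] turn -0.002
```

>>> {"method": "send_rows", "body": {
  "plan": [
    [60,0.001,0,0,0],
    [60,0.001,0,0,0],
    [60,0.001,0,0,0],
    [60,0,0,0,0]
  ]
}}

```text
time_s: 16.23
position: [0.5935, 0.0301, 0.03]
tcp_rot: [[-0.231, 0.973, 0.0], [0.973, 0.231, -0.0], [-0.0, 0.0, -1.0]]
force: [1.7, -4.0, 1.5]
opening: 0.763
grasp_force: 2.4
```

>>> {"method": "send_rows", "body": {
  "plan": [
    [60,0.001,0,0,0],
    [60,0,0,0,0]
  ]
}}

```text
time_s: 16.4
position: [0.5933, 0.0311, 0.03]
tcp_rot: [[-0.231, 0.973, 0.0], [0.973, 0.231, -0.0], [-0.0, 0.0, -1.0]]
force: [1.0, -5.0, 2.0]
opening: 0.768
grasp_force: 2.5
```

>>> {"method": "send_rows", "body": {
  "plan": [
    [60,0.001,0,0,0],
    [60,0,0,0,0]
  ]
}}

```text
time_s: 16.57
position: [0.5934, 0.0315, 0.03]
tcp_rot: [[-0.232, 0.973, 0.001], [0.973, 0.232, -0.001], [-0.002, 0.001, -1.0]]
force: [1.6, -7.0, 1.6]
opening: 0.764
grasp_force: 3.4
```

>>> {"method": "send_rows", "body": {
  "plan": [
    [60,0.001,0,0,0],
    [60,0,0,0,0]
  ]
}}

```text
time_s: 16.73
position: [0.5935, 0.0316, 0.03]
tcp_rot: [[-0.233, 0.972, 0.002], [0.972, 0.233, -0.003], [-0.003, 0.001, -1.0]]
force: [1.9, -9.5, 2.0]
opening: 0.766
grasp_force: 4.7
```

```bash
python3 - <<'E'
from h import *
go((-100,4),.03,.45)
E
```

```text
F [-99.8   3.5] z 0.03 yawF 0.48 force [ 1.9 -9.5  2. ] t 16.7333
delta tool mm [-0.2 -0.5  0. ] turn 0.0
```

>>> {"method": "send_rows", "body": {
  "plan": [
    [60,0.001,0,0,0],
    [60,0.001,0,0,0],
    [60,0.001,0,0,0],
    [60,0.001,0,0,0],
    [60,0,0,0,0],
    [60,0,0,0,0]
  ]
}}

```text
time_s: 17.23
position: [0.5935, 0.0318, 0.0301]
tcp_rot: [[-0.234, 0.972, 0.003], [0.972, 0.234, -0.007], [-0.008, 0.001, -1.0]]
force: [2.3, -20.6, 0.2]
opening: 0.765
grasp_force: 10.5
```

>>> {"method": "send_rows", "body": {
  "plan": [
    [60,-0.004,0,0,0],
    [60,-0.008,0,0,0],
    [60,-0.01,0,0,0],
    [60,0,0,-0.035,0],
    [60,0,0,-0.035,0],
    [60,0,0,-0.035,0],
    [60,0.01,0,-0.035,0],
    [60,0.01,0,-0.035,0],
    [60,0,0,-0.035,0],
    [60,0,0,0,0],
    [60,0,0,0,0]
  ]
}}

```text
time_s: 18.15
position: [0.5928, 0.0358, 0.242]
tcp_rot: [[-0.232, 0.973, 0.004], [0.973, 0.232, 0.0], [-0.001, 0.004, -1.0]]
force: [0.5, -0.5, -0.0]
opening: 0.762
grasp_force: 0.0
```

```bash
python3 - <<'E'
from h import *
go((-100,4),.03,.45);measure("pics/w6.png")
E
```

```text
F [-95.5   3.2] z 0.242 yawF 0.4 force [ 0.5 -0.5 -0. ] t 18.15
delta tool mm [ -4.4  -1.7 212. ] turn -0.001
fence (array([569.8, 137.5]), array([ 16.1, 218.1]), 13.37)
273 89 109 84
block front dirF -89.64 pt 1.4 -0.2
block right dirF 0.58 pt -37.1 -58.5
fence back dirF -89.63 pt 17.3 6.7
fence low dirF -89.32 pt 1.8 -8.7
```

View pics/w6.png

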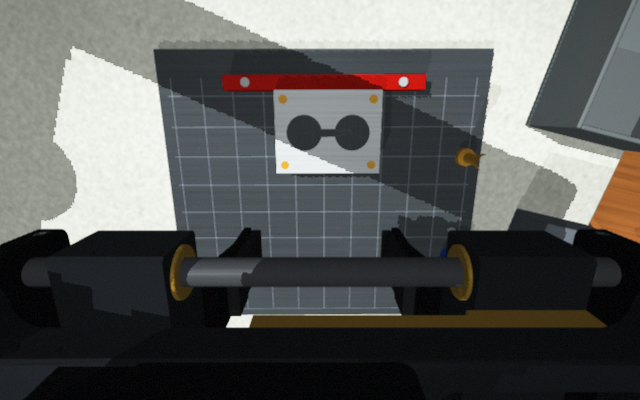

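The block (274–382, 90–173) lies flat against the fence (row 90). Its front edge and the fence's back edge agree to 0.01°, it is centred within the fence's length, and the hand is clear.

```bash
python3 -c "
from rig import *
print(hand_in())"
```

```text
the job is handed in; nothing more can be done
None
```

The mould block was turned square while about 70 mm clear of the fence, then pushed home with a long side flat against it, central on its length; the hand is clear and the job was handed in at about 18 s.

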